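Light the film viewer and hold the spring clip open around the film mount

TASK

Turn the film viewer's red rotary switch on, then squeeze the tails of the orange spring clip to spread it, take it off its stand and bring it to the film mount. Finish while still holding the clip squeezed wide open around the middle of the mount's top edge: one jaw on either side of the yellow mark, jaw tips one to two centimetres below the edge, and no part of the clip touching the mount. Do not bang the mount or disturb the teeth model, pen cup and jar.

Things in the scene. Friction and masses are not known exactly. Their poses are not given: they have to be found in the camera images.
- switch (a joint): rotary power switch on the viewer's base, vertical axis: 0 rad = off detent (start, white pointer at the red dot), 1.05 rad = on detent (pointer at the green dot), also its end stops. It turns clockwise seen from above as the value grows. Over-centre spring: about 0.12 N m against the turn, fading by half way (0.52), then it snaps on by itself.
- switch_grip (a point): point on the switch's axis inside its red bar handle, 12 mm below the bar's top, 89 mm above the table; turns with the bar. The bar lies along this frame's x: 56 mm long, 14 mm wide (y), 34 mm tall; 22 mm below this point it sits on a grey disc of 60 mm diameter on the blue 90 x 90 mm housing. The film mount's near end is 100 mm from the axis.
- clip_grip (a point): grasp point of the spring clip, midway between its two tails, 28 mm above its axle; z up, y along the axle. Squeezing the tails together along this frame's x (5 N each at first, 10 N at full squeeze) opens the jaws below. Shut, the tails are 42 mm over their outsides at this height (54 mm at their top ends, 17 mm higher), squeezed fully 26 mm and then parallel.
- clip_mouth (a point): point midway between the two black jaw tips of the clip, 40 mm below the axle and 68 mm below clip_grip; same axes as clip_grip. The jaws open along x.
- clip_jaw (a joint): opening angle of each of the clip's two halves, which mirror each other: about 0 while it bites on the 4 mm strip of the stand, 0.32 rad fully squeezed (stop). The gap between the jaw tips is about 4 mm + 80 mm x sin(angle), 29 mm at the stop. A spring shuts it when let go.
- stand_top (a point): middle of the top edge of the fixed clip stand's upright aluminium strip (4 mm thick along x, 80 mm long along y, 80 mm above the table), on a blue base of 90 x 120 x 14 mm. The clip bites on this strip, jaw tips 14 mm below the edge, somewhere along it; once the clip is spread it can be lifted straight up off it.
- film_edge (a point): middle of the top edge of the dark film mount, a fixed rigid card 3 mm thick (x), 150 mm long (y), top edge 142 mm above the table, z up; the yellow mark below this point, 36 x 24 mm, is on both faces. The mount stands on the -x side of the white light box, which is 97 mm tall and 23 mm behind it. The switch axis is 15 mm towards +x and 175 mm towards -y from here.
- clip: the whole orange spring clip, like a large bulldog clip, upright, jaws down: 36 mm wide (y; steel axle 42 mm), 85 mm tall, 70 g. Tails rise from 5 to 45 mm above the axle, spread in a V; jaws reach 40 mm below it. Origin at the middle of the axle, axes as clip_grip; the frame stays midway between the two mirrored halves.
- viewer: the fixed film viewer: grey base 140 x 320 x 12 mm, light box, film mount and switch housing; origin under the middle of the base, x away from its front, y along its length, z up.
- model: bystander: teeth model on a plaster base, 50 x 60 x 40 mm, origin under its middle.
- pencup: bystander: blue pen cup, 72 mm across, 95 mm tall, origin under its middle.
- jar: bystander: glass jar with a steel lid, 68 mm across, 85 mm tall, origin under its middle.
- film: the film mount itself; origin at the middle of its lower edge, 130 mm below film_edge, axes as film_edge.
- stand: the clip stand; origin under its base, 80 mm below stand_top, same axes.
Mind the look-alikes: they are no part of the job. There is more than one size of the clip; the job needs the smaller.

How it is judged:
By the outcome, as a careful person would: the job done as asked, in the order asked, and still so for the second after the job is handed in, while the arm keeps its last pose, push and grip.
It also fails if it takes over 54 s, if anything falls off the work surface, if the arm or the gripper's body presses on something with over 40 N, if the wrist force passes 120 N, or if a joint passes its speed limit or range.

ROBOT

A 7-joint arm with a two-finger parallel gripper is mounted at the origin on the work surface. World frame = base frame: x ahead of the robot, y to its left, z up, the work surface at z = 0. Lengths are in m, angles in rad, forces in N, time in s.
With the tool pointing down it reaches from about 0.425 to 0.925 m from the base axis. Payload 6.8 kg.
Tool frame: the origin (TCP) lies between the finger pads; the fingertips stand 22 mm ahead of it and the grasp point (between the pads) lies 3 mm ahead of it; z points along the fingers, y is the line along which they close (so a half turn about z gives the same grasp; the last joint's range is limited). The gripper opens to 85 mm and grips with 20 to 120 N. Pads are 22 mm wide; open, the fingers measure 114 mm over their backs; the gripper's body (76 mm by 85 mm) begins 54 mm behind the grasp point. The pads swing forward as they close: fully open they stand 13 mm farther back than shut.
Start: joints at [-1.3, 0.477, 0.022, 1.555, -0.011, 1.109, -0.083], TCP at [0.25, 0.627, 0.253] pointing down, gripper open.
Joint ranges: [-2.96, 2.96], [-0.34, 2.1], [-1.41, 1.46], [0.24, 2.44], [-1.37, 4.51], [0.17, 1.92], [-2.96, 2.96]. Speed limits (rad/s): [2.39, 2.39, 3.14, 3.14, 3.14, 3.14, 3.14].

INTERFACE

Orientations are given as a rotation vector (axis times angle).
In Python, from bench import env gives the robot as it stands. The module is installed in compiled form; this text tells all that it offers.
- The arm moves only by the tool drive_tool, never from a script. Its arguments are lists of equal length, an entry for each row: "offset": the shift along the world's x, y, z in mm, a list of three; "dr": the turn, a rotation vector about the world's x, y, z in rad, a list of three. In form: {"offset": [[dx, dy, dz], ...], "dr": [[wx, wy, wz], ...]}. A call has 1 to 8 rows; each row is the pose to reach, as a shift and turn from the pose commanded when the call began; what a row does not reach only later rows make up. A row lasts 1/8 s, in which the tool goes at most 62.5 mm and 10.7 degrees, less where a joint would pass 70% of its speed; a pose out of reach is approached as far as the arm can. A call with a gripper value outside its range is refused whole. "fingers" is the opening, from 0 (shut) to 1 (fully open), set as the call begins (left out, the last holds). The fingers move at their own pace and stop on an object; the grip force is fixed at half the most. Time passes only in rows, so rows that repeat a pose let the fingers close. It gives the time, the measured TCP pose, the force, the opening and the grip force at its end, in the units of the state.
- env.sense(): the state, without advancing time (a new reading comes with each control period).
- env.capture(name): name is "scene" or "side" or "wrist"; returns a dict with "color" (480x640x3 uint8, red, green, blue), "vfov" (degrees; the focal length in pixels is half the picture's height over the tangent of half this angle, whatever the lens; pixels are square), "cx", "cy" (the principal point, pixels), "rvec" (rotation vector, rad) and "tvec" (3), from world to camera coordinates, as OpenCV has them; the wrist camera has in their place "T_tool_cam" (4x4, takes a point from camera to tool coordinates, whose origin is the TCP and whose axes are the flange's). Camera axes: x right, y down, z forward; pixel columns grow to the right and rows downward; lengths in m; the calibration is good to about 2 mm. A picture is of the moment at which its call begins: read the wrist's pose just before it. There is no depth.
- env.close_job(): hands the job in; it is judged then, once.
The state is a dict: "clock": time; "q": joint angles; "joint_velocities": joint speeds; "joint_efforts": joint torques, N m; "tool_pos": TCP position; "eef_rot": TCP orientation; "force": force on the tool from outside, world axes, zero at the start; "ft_torque": the same for the moment, N m; "gripper_width": opening from 0.0 (shut) to 1.0 (fully open); "grasp_force": force on a finger pad.
Only numpy, scipy, OpenCV 4.12 (cv2) and the standard library are available. Lean on these libraries where they do the work, as an engineer would, in place of code of your own. Each camera call takes 0.05 s, during which the arm holds its last target. There are 200 camera calls.

## Working session

There is one attempt and no reset: what is moved stays moved. The work goes in short steps, Python scripts to look and compute and a tool call to move; the robot and the scene stay as the last step left them, time stands still between calls to the robot, and variables do not carry over. Pictures are saved under pics/ and viewed, at most 10 in all, crops included, and the job is handed in when it is done.

Besides the shell and the picture viewer there is one more tool, called after "Request:" as name(argument=value, ...) on one line, values as JSON. drive_tool: Moves the arm, as the interface text tells. Its arguments: {"type":"object","properties":{"offset":{"type":"array","items":{"type":"array","items":{"type":"number"}}},"dr":{"type":"array","items":{"type":"array","items":{"type":"number"}}},"fingers":{"type":"number"}},"required":["offset","dr"]}

```bash
mkdir -p pics
cat > h.py <<'E'
import numpy as np, cv2, json
from bench import env
def cap(name, tag):
    s=env.sense(); c=env.capture(name)
    cv2.imwrite(f'pics/{tag}.png', c['color'][:,:,::-1])
    f=240/np.tan(np.radians(c['vfov'])/2)
    K=np.array([[f,0,c['cx']],[0,f,c['cy']],[0,0,1.]])
    if 'rvec' in c:
        R=cv2.Rodrigues(np.array(c['rvec'],float))[0]; t=np.array(c['tvec'],float).ravel()
    else:
        T=np.eye(4); T[:3,:3]=cv2.Rodrigues(np.array(s['eef_rot'],float))[0]; T[:3,3]=s['tool_pos']
        M=np.linalg.inv(T@np.array(c['T_tool_cam'])); R=M[:3,:3]; t=M[:3,3]
    np.savez(f'pics/{tag}.npz',K=K,R=R,t=t)
    return s
def P(tag):
    d=np.load(f'pics/{tag}.npz'); return d['K']@np.c_[d['R'],d['t']]
def tri(obs):  # [(tag,u,v),...]
    A=[]
    for g,u,v in obs:
        p=P(g); A+= [u*p[2]-p[0], v*p[2]-p[1]]
    X=np.linalg.svd(np.array(A))[2][-1]; X=X[:3]/X[3]
    print(np.round(X,4),'res',[np.round(proj(g,X)-[u,v],1).tolist() for g,u,v in obs]); return X
def proj(g,X):
    x=P(g)@np.r_[X,1]; return x[:2]/x[2]
def atz(g,u,v,z):
    p=P(g); A=np.array([u*p[2]-p[0],v*p[2]-p[1]]); 
    return np.r_[np.linalg.solve(A[:,:2],-A[:,2]*z-A[:,3]),z]
E
python3 - <<'E'
from h import *
for n in ('scene','side','wrist'): s=cap(n,n+'0')
print(s)
for n in ('scene0','side0','wrist0'):
    d=np.load(f'pics/{n}.npz'); print(n, d['K'][0,0], (-d['R'].T@d['t']).round(3))
E
```

```text
{'clock': 0.1, 'q': array([-1.3001163 ,  0.47774166,  0.02233741,  1.55632879, -0.01149386,
        1.10930762, -0.08312652]), 'joint_velocities': array([ 0.0010666 , -0.00218797, -0.00063919, -0.00201715,  0.00055888,
       -0.00199131, -0.00018222]), 'joint_efforts': array([ 5.23297233e-03, -5.97767222e+01,  1.61427397e+00, -2.81953579e+01,
        1.29199092e-02,  5.03314252e-03, -1.69508439e-05]), 'tool_pos': array([0.24943089, 0.62669609, 0.25241662]), 'eef_rot': array([-5.91398178e-01, -3.08523217e+00,  2.58606720e-03]), 'force': array([ 0.72887137,  0.33702284, -0.52749783]), 'ft_torque': array([-0.00505289,  0.0725137 , -0.02712597]), 'grasp_force': 0.0, 'gripper_width': 1.000333327066879}
scene0 600.2472129443909 [1.119 0.641 0.859]
side0 462.97925964077774 [ 0.288 -0.608  0.715]
wrist0 332.3853472682829 [0.174 0.657 0.373]
```

View pics/scene0.png

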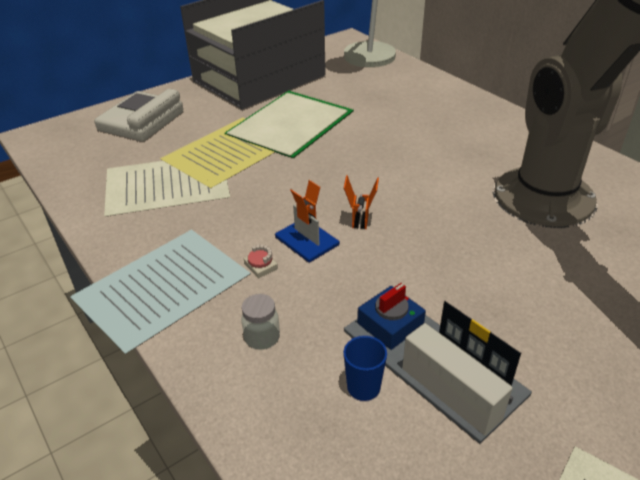

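View pics/side0.png

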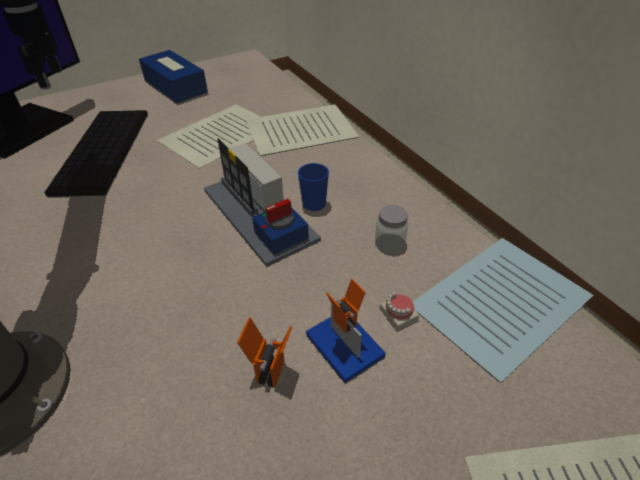

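The scene view shows the stand with the small clip (about 307,215), the larger free-standing clip (360,203), the switch (393,297), and the mount with its yellow mark (480,330). The side view shows the stand clip at (347,310), the switch at (279,212) and the mark at (233,155). I'll enlarge these.

Run:
```python
import cv2, numpy as np
a=cv2.imread('pics/scene0.png'); b=cv2.imread('pics/side0.png')
def crop(im,x,y,w,h,s):
    return cv2.resize(im[y:y+h,x:x+w],None,fx=s,fy=s,interpolation=cv2.INTER_CUBIC)
def grid(c,x,y,s,st=10):
    h,w=c.shape[:2]
    for i in range(0,w//s,st):
        cv2.line(c,(i*s,0),(i*s,6),(0,255,0),1); cv2.putText(c,str(x+i),(i*s,16),0,.3,(0,255,0),1) if i%20==0 else 0
    for j in range(0,h//s,st):
        cv2.line(c,(0,j*s),(6,j*s),(0,255,0),1); cv2.putText(c,str(y+j),(8,j*s+4),0,.3,(0,255,0),1) if j%20==0 else 0
    return c
# composite: scene viewer 200x150 x4 =800x600
cv2.imwrite('pics/c1.png',grid(crop(a,340,280,200,150,4),340,280,4))
t=np.zeros((600,800,3),np.uint8)
t[:400,:400]=grid(crop(a,270,170,80,80,5),270,170,5)
t[:600,400:]=grid(crop(b,305,270,80,120,5),305,270,5)
cv2.imwrite('pics/c2.png',t)
cv2.imwrite('pics/c3.png',grid(crop(b,200,130,132,140,4),200,130,4))
```

```text
(no output)
```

View pics/c1.png

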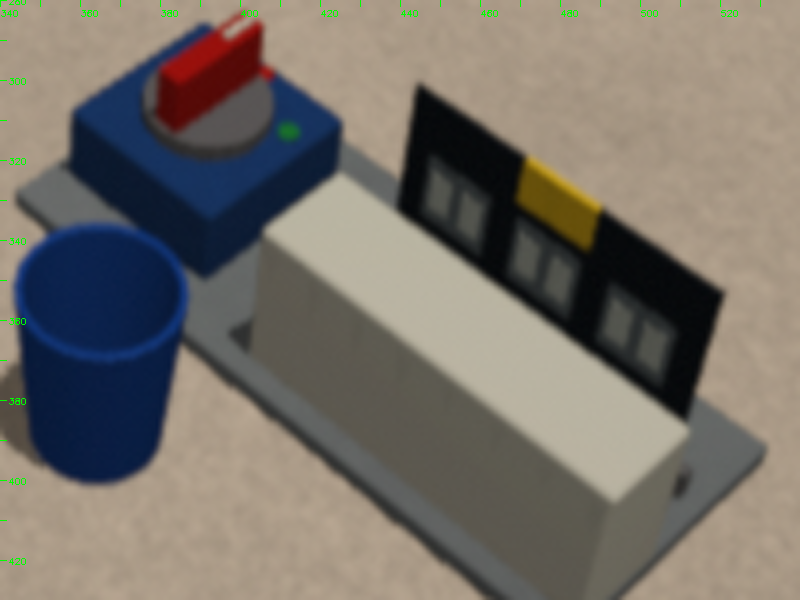

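View pics/c2.png

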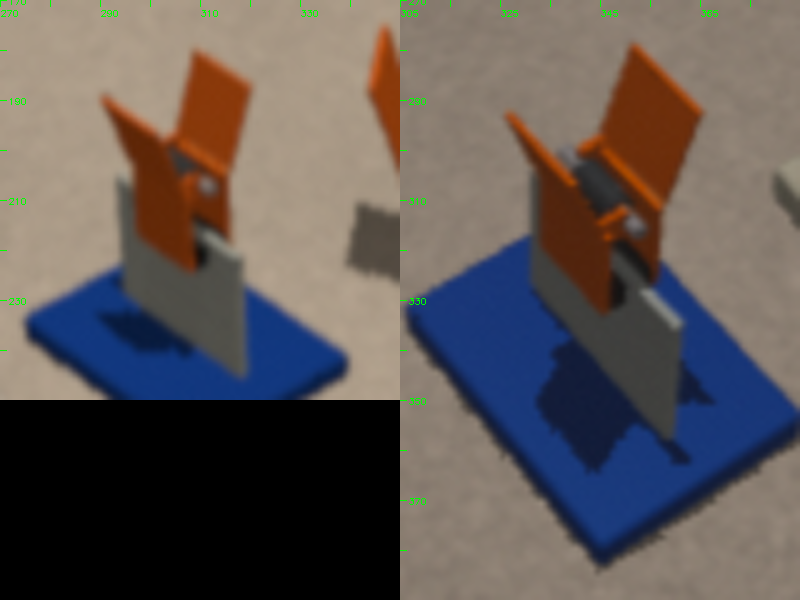

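View pics/c3.png

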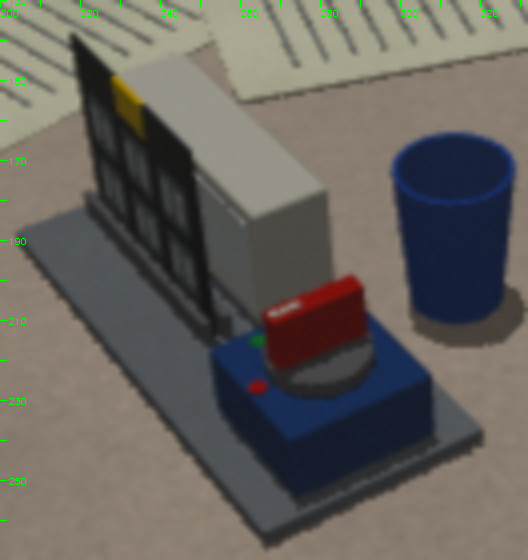

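The crops give the film corners, mark corners, switch bar and housing corners, strip ends and clip tail corners. Next I triangulate these points and check them against the given sizes.

Run:
```python
from h import *
def T(n,a,b): print(n,end=' '); return tri([('scene0',*a),('side0',*b)])
F1=T('film near',(444.5,301),(248,167.5)); F2=T('film far',(520.5,353),(218,138.7))
T('markA',(471.5,319),(236,156)); T('markB',(490,332),(228.5,149))
H=[T('hous',a,b) for a,b in [((425.5,310.5),(253,217.5)),((391.75,285.5),(272.5,240)),((358,308.7),(308.2,224.5)),((391.2,335),(292,208))]]
print('hc',np.mean(H,0))
T('green',(412,313),(264.7,215)); T('red',(406.5,298),(264.2,226.5))
for z in (.08,): print([atz('scene0',*p,z).round(3).tolist() for p in [(293.6,205.6),(318.6,222.4)]],[atz('side0',*p,z).round(3).tolist() for p in [(331.4,304),(361.6,334.6)]])
print('bar atz .101', [atz('scene0',*p,.101).round(4).tolist() for p in [(380.7,297.5),(406,286)]],[atz('side0',*p,.101).round(4).tolist() for p in [(265.7,208.7),(289,199),(291,202.5)]])
z=.08-.014+.04+.045
print('tails atz', [atz('scene0',*p,z).round(3).tolist() for p in [(290.6,189),(303,198),(309,180),(320,187)]],[atz('side0',*p,z).round(3).tolist() for p in [(326.6,292.6),(340.4,307),(351.6,278.6),(365.4,292.4)]])
```

```text
film near [0.5573 0.1944 0.142 ] res [[-0.6, 0.2], [-0.8, -0.2]]
film far [0.5437 0.3417 0.141 ] res [[-0.6, 0.3], [-0.6, -0.2]]
markA [0.5519 0.2493 0.1422] res [[-0.6, 0.2], [-0.7, -0.2]]
markB [0.5486 0.2856 0.1416] res [[-0.4, 0.2], [-0.5, -0.2]]
hous [0.5328 0.1355 0.0538] res [[-0.6, 0.2], [-0.8, -0.2]]
hous [0.5386 0.0489 0.0541] res [[-0.6, 0.1], [-1.0, -0.2]]
hous [0.6266 0.0554 0.0522] res [[-0.6, 0.1], [-0.9, -0.1]]
hous [0.6202 0.1348 0.0459] res [[-2.9, 0.5], [-3.8, -0.6]]
hc [0.57954202 0.09364529 0.05150349]
green [0.5578 0.1267 0.0563] res [[-0.4, 0.1], [-0.5, -0.1]]
red [0.5406 0.0927 0.0568] res [[-0.5, 0.1], [-0.7, -0.2]]
[[0.56, -0.247, 0.08], [0.552, -0.167, 0.08]] [[0.549, -0.175, 0.08], [0.56, -0.254, 0.08]]
bar atz .101 [[0.6067, 0.0946, 0.101], [0.5519, 0.1004, 0.101]] [[0.5505, 0.0934, 0.101], [0.6068, 0.0976, 0.101], [0.6051, 0.0849, 0.101]]
tails atz [[0.584, -0.217, 0.151], [0.582, -0.176, 0.151], [0.536, -0.22, 0.151], [0.533, -0.186, 0.151]] [[0.525, -0.2, 0.151], [0.529, -0.236, 0.151], [0.575, -0.196, 0.151], [0.578, -0.231, 0.151]]
```

Checks out: the mount's top edge is at z = 0.142, 148 mm long and 3.5 mm off the stated axes. Housing, mark and strip positions also agree. The film middle is about (0.5505, 0.268), yaw about 0.09, and the switch axis about (0.581, 0.095). I'm moving above the switch now.

Request:
drive_tool(offset=[[20,-35,0],[50,-80,0],[85,-138,0],[120,-195,0],[155,-250,0],[190,-306,0],[225,-362,0],[260,-418,0]], dr=[[0,0,0.03],[0,0,0.08],[0,0,0.14],[0,0,0.2],[0,0,0.26],[0,0,0.32],[0,0,0.38],[0,0,0.44]], fingers=0.6)

```text
clock: 1.15
tool_pos: [0.4982, 0.2267, 0.2533]
eef_rot: [-0.099, 3.14, 0.0]
force: [0.9, 1.9, -0.1]
gripper_width: 0.599
grasp_force: 0.0
```

Request:
drive_tool(offset=[[35,-56,0],[55,-90,-10],[65,-108,-20],[70,-115,-30],[70,-115,-30]], dr=[[0,0,0.02],[0,0,0.04],[0,0,0.04],[0,0,0.04],[0,0,0.04]])

```text
clock: 1.78
tool_pos: [0.5668, 0.1138, 0.2223]
eef_rot: [0.159, -3.135, 0.0]
force: [0.1, 0.5, -0.0]
gripper_width: 0.598
grasp_force: 0.0
```

Run:
```python
from h import *
s=cap('wrist','w1'); print(s['tool_pos'],s['eef_rot'],s['force'],s['q'],s['clock'])
R=cv2.Rodrigues(s['eef_rot'])[0]; print('tool y ang',np.arctan2(R[1,1],R[0,1]))
for n,X in dict(F=[.5505,.268,.142],sw=[.5815,.095,.101]).items(): print(n,proj('w1',np.array(X)))
```

```text
[0.56678474 0.11380465 0.22226997] [ 1.58706218e-01 -3.13548667e+00  4.53674134e-04] [ 0.1151186   0.52878966 -0.04519598] [-0.43643451  0.35213319  0.16459883  1.83267902 -0.06907266  0.96438746
  1.42969951] 1.775
tool y ang 1.6719424706342456
F [560.05670128 261.26048902]
sw [295.4837209  257.48333744]
```

View pics/w1.png

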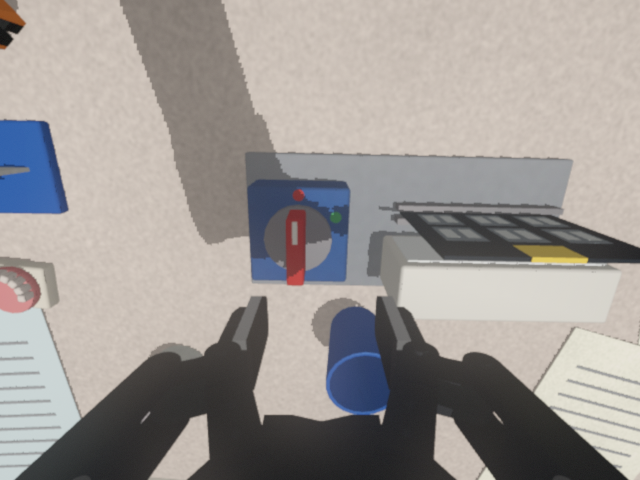

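The wrist view shows the bar from (296,210) to (296,285), the pointer at (294,233) near the red dot, and the mark's top edge middle at (559,262). The predictions were (560,261) for the mark and (295,257) for the bar's centre. I'll refine the bar.

Run:
```python
from h import *
im=cv2.imread('pics/w1.png'); r=im[...,2].astype(int)-np.maximum(im[...,1],im[...,0]).astype(int)
m=(r>70).astype(np.uint8); m[:205]=0; m[:,:270]=0;m[:,325:]=0; m[300:]=0
p=cv2.findNonZero(m); rc=cv2.minAreaRect(p); B=cv2.boxPoints(rc); print(rc,B.round(1).tolist())
for u,v in B: print([atz('w1',u,v,z).round(4).tolist() for z in (.101,.067)])
d=np.load('pics/w1.npz'); C=-d['R'].T@d['t']; print('cam',C, 'nadir',proj('w1',np.r_[C[:2],.067]))
# predicted corners of top & bottom for axis (.5815,.095), yaw .08
for yaw in (.08,):
  for z in (.101,.067):
    print(z,[proj('w1',np.r_[np.array([.5815,.095])+np.array([[np.cos(yaw),-np.sin(yaw)],[np.sin(yaw),np.cos(yaw)]])@[a,b],z]).round(1).tolist() for a in(-.028,.028) for b in (-.007,.007)])
print('mark', atz('w1',559,262,.142), [atz('w1',u,v,.067).round(4).tolist() for u,v in [(264.5,238),(332,238)]])
```

```text
((295.0, 252.0), (64.0, 16.0), 90.0) [[287.0, 220.0], [303.0, 220.0], [303.0, 284.0], [287.0, 284.0]]
[[0.5521, 0.0864, 0.101], [0.5614, 0.0837, 0.067]]
[[0.5509, 0.0983, 0.101], [0.56, 0.0973, 0.067]]
[[0.6036, 0.1027, 0.101], [0.6202, 0.1024, 0.067]]
[[0.6049, 0.09, 0.101], [0.6217, 0.0879, 0.067]]
cam [0.48572029 0.10509584 0.34253778] nadir [320.79664439 129.78860574]
0.101 [[286.1, 222.6], [304.7, 223.0], [286.9, 289.7], [304.3, 290.0]]
0.067 [[290.0, 212.0], [306.5, 212.3], [290.5, 272.5], [306.1, 272.8]]
mark [0.55107264 0.26748667 0.142     ] [[0.5796, 0.0653, 0.067], [0.5736, 0.1238, 0.067]]
```

Request:
drive_tool(offset=[[6,-10,-20],[12,-19,-55],[12,-19,-90],[12,-19,-112],[12,-19,-124],[12,-19,-124]], dr=[[0,0,-0.01],[0,0,-0.01],[0,0,-0.01],[0,0,-0.01],[0,0,-0.01],[0,0,-0.01]], fingers=0.5)

```text
clock: 2.58
tool_pos: [0.5791, 0.0956, 0.0992]
eef_rot: [0.145, -3.137, -0.0]
force: [0.0, 0.9, 0.2]
gripper_width: 0.502
grasp_force: 0.0
```

Request:
drive_tool(offset=[[0,0,0],[0,0,0],[0,0,0],[0,0,0]], dr=[[0,0,0],[0,0,0],[0,0,0],[0,0,0]], fingers=0.0)

```text
clock: 3.08
tool_pos: [0.5803, 0.0942, 0.1007]
eef_rot: [-0.141, 3.136, 0.0]
force: [-1.2, -2.0, 7.2]
gripper_width: 0.15
grasp_force: 59.7
```

Request:
drive_tool(offset=[[0,0,0],[0,0,0],[0,0,0],[0,0,0],[0,0,0],[0,0,0],[0,0,0],[0,0,0]], dr=[[0,0,-0.1],[0,0,-0.24],[0,0,-0.4],[0,0,-0.56],[0,0,-0.72],[0,0,-0.88],[0,0,-1.0],[0,0,-1.03]])

```text
clock: 4.08
tool_pos: [0.5793, 0.0919, 0.1007]
eef_rot: [1.426, 2.798, -0.003]
force: [-5.0, -5.7, 11.7]
gripper_width: 0.149
grasp_force: 60.8
```

Request:
drive_tool(offset=[[0,0,0],[0,0,0]], dr=[[0,0,0],[0,0,0]])

```text
clock: 4.32
tool_pos: [0.5793, 0.0919, 0.1007]
eef_rot: [1.424, 2.8, -0.003]
force: [-4.2, -6.2, 11.2]
gripper_width: 0.148
grasp_force: 60.7
```

Request:
drive_tool(offset=[[0,0,0],[0,0,0],[0,0,0]], dr=[[0,0,0],[0,0,0],[0,0,0]], fingers=0.5)

```text
clock: 4.7
tool_pos: [0.5795, 0.0952, 0.0993]
eef_rot: [-1.42, -2.802, -0.001]
force: [-0.3, -1.1, 0.4]
gripper_width: 0.501
grasp_force: 0.0
```

Request:
drive_tool(offset=[[0,0,8],[0,0,25],[0,0,60],[0,-15,100],[0,-50,130],[-5,-100,140],[-10,-140,140],[-10,-160,140]], dr=[[0,0,0],[0,0,0],[0,0,0],[0,0,0],[0,0,0],[0,0,0],[0,0,0],[0,0,0]])

```text
clock: 5.7
tool_pos: [0.569, -0.0686, 0.2412]
eef_rot: [1.426, 2.797, 0.001]
force: [0.1, 0.8, -0.0]
gripper_width: 0.502
grasp_force: 0.0
```

Run:
```python
from h import *
s=cap('wrist','w2'); print(s['tool_pos'],s['eef_rot'],s['q'],s['clock'])
R=cv2.Rodrigues(s['eef_rot'])[0]; print('tool y ang',np.arctan2(R[1,1],R[0,1]))
for n,X in dict(A=[.56,-.25,.08],B=[.551,-.171,.08],sw=[.579,.0945,.101]).items(): print(n,proj('w2',np.array(X)))
```

```text
[ 0.56902434 -0.06855979  0.24115475] [1.42555246e+00 2.79742481e+00 1.07312045e-03] [-0.41975314  0.35231639  0.54741978  1.84743728 -0.21523702  0.99861134
  0.84558656] 5.7
tool y ang 0.6282098036968751
A [207.82383066 361.22774909]
B [241.10822053 300.59683959]
sw [468.21577014  62.52285372]
```

View pics/w2.png

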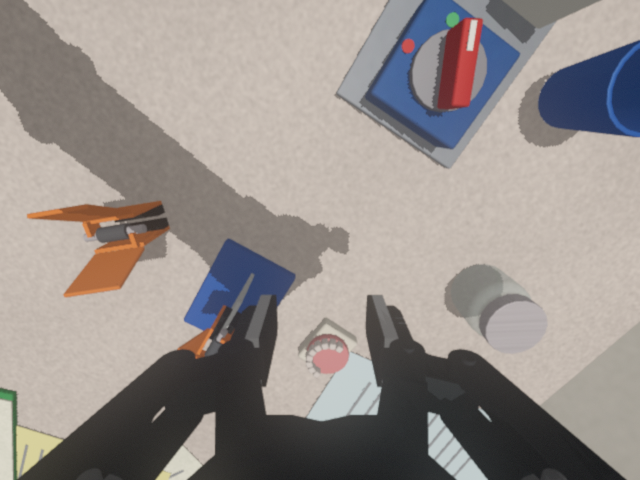

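The switch is on: the pointer is at the green dot (453,20). The small clip is on the stand near (225,320). Next I compute the stand and clip pose from the first two views.

Run:
```python
from h import *
def T(n,*o): print(n,end=' '); return tri(o)
T('stripA',('scene0',293.6,205.6),('side0',361.6,334.6)); T('stripB',('scene0',318.6,222.4),('side0',331.4,304))
a=T('t+x -y',('scene0',290.6,189),('side0',365.4,292.4)); b=T('t+x +y',('scene0',303,198),('side0',351.6,278.6))
c=T('t-x -y',('scene0',309,180),('side0',340.4,307)); d=T('t-x +y',('scene0',320,187),('side0',326.6,292.6))
print((a+b+c+d)/4)
T('axle +y? ',('scene0',311.5,207),('side0',337.5,301)); 
for n,X in dict(sB=[.551,-.171,.08]).items(): print(n,proj('w2',np.array(X)))
print('strip far end w2 (252,275)',atz('w2',252,275,.08))
```

```text
stripA [ 0.5592 -0.2513  0.077 ] res [[-0.6, 0.0], [-1.3, -0.0]]
stripB [ 0.5498 -0.1715  0.0757] res [[-0.4, 0.0], [-0.9, -0.1]]
t+x -y [ 0.58   -0.2255  0.1443] res [[-0.5, 0.0], [-1.1, -0.0]]
t+x +y [ 0.5768 -0.1872  0.1419] res [[-0.9, 0.0], [-1.9, -0.1]]
t-x -y [ 0.5306 -0.2297  0.1436] res [[-0.5, 0.0], [-1.2, -0.1]]
t-x +y [ 0.5272 -0.1945  0.1437] res [[-0.3, 0.0], [-0.8, -0.1]]
[ 0.55364185 -0.20921074  0.14340517]
axle +y?  [ 0.5513 -0.1919  0.1047] res [[0.0, -0.0], [0.0, 0.0]]
sB [241.10822053 300.59683959]
strip far end w2 (252,275) [ 0.54518326 -0.14239273  0.08      ]
```

Request:
drive_tool(offset=[[0,-15,5],[-3,-45,12],[-5,-85,20],[-8,-125,20],[-10,-165,20],[-12,-200,20],[-13,-221,20],[-13,-221,20]], dr=[[0,0,-0.04],[0,0,-0.12],[0,0,-0.22],[0,0,-0.32],[0,0,-0.42],[0,0,-0.49],[0,0,-0.51],[0,0,-0.51]], fingers=0.85)

```text
clock: 6.75
tool_pos: [0.5558, -0.2883, 0.2596]
eef_rot: [2.085, 2.349, -0.001]
force: [0.8, -0.3, 0.3]
gripper_width: 0.848
grasp_force: 0.0
```

Run:
```python
from h import *
s=cap('wrist','w3'); print(s['tool_pos'],s['eef_rot'],s['q'],s['clock'])
R=cv2.Rodrigues(s['eef_rot'])[0]; print('tool y ang',np.arctan2(R[1,1],R[0,1]))
im=cv2.imread('pics/w3.png'); o=(im[...,2].astype(int)-im[...,0]>70).astype(np.uint8)
pts={n:proj('w3',np.array(X)) for n,X in dict(A=[.559,-.251,.08],B=[.550,-.1715,.08],a=[.580,-.2255,.151],b=[.577,-.19,.151],c=[.531,-.2297,.151],d=[.527,-.1945,.151]).items()}; print({k:v.round(0).tolist() for k,v in pts.items()})
u,v=np.mean(list(pts.values()),0).round().astype(int); x0=max(0,min(440,u-100)); y0=max(0,min(330,v-75))
c=cv2.resize(im[y0:y0+150,x0:x0+200],None,fx=4,fy=4,interpolation=cv2.INTER_CUBIC)
for i in range(0,200,10):
    cv2.line(c,(i*4,0),(i*4,8),(0,0,0),1); cv2.line(c,(0,i*4),(8,i*4),(0,0,0),1)
    if i%20==0: cv2.putText(c,str(x0+i),(i*4,20),0,.4,(0,0,0),1); cv2.putText(c,str(y0+i),(10,i*4+4),0,.4,(0,0,0),1)
cv2.imwrite('pics/c4.png',c); print(x0,y0)
```

```text
[ 0.55582996 -0.28826385  0.25961974] [ 2.08511716e+00  2.34912343e+00 -1.08385460e-03] [-0.12765409  0.46085224  0.7001788   1.70710316 -0.32752618  1.09381355
  0.79239505] 6.75
tool y ang 0.11893573962499267
{'A': [328.0, 183.0], 'B': [330.0, 85.0], 'a': [366.0, 165.0], 'b': [371.0, 108.0], 'c': [293.0, 163.0], 'd': [292.0, 106.0]}
230 60
```

View pics/c4.png

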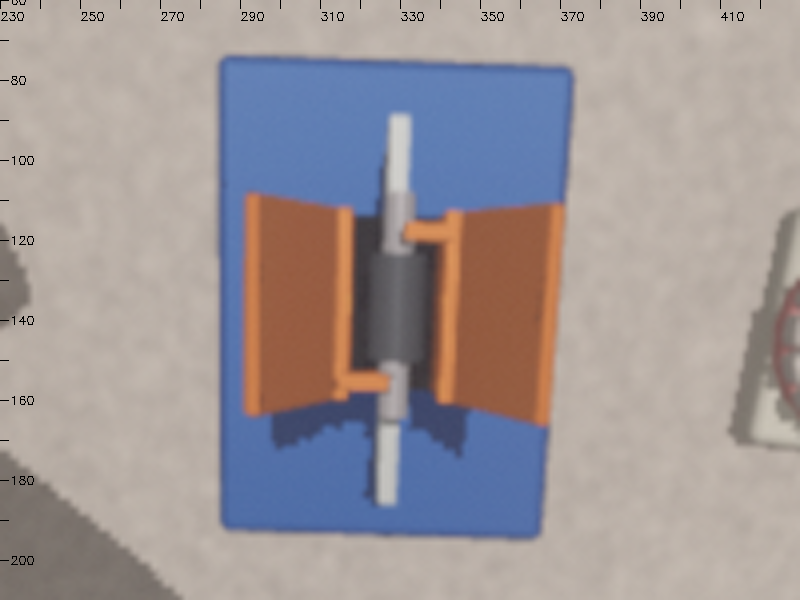

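The crop shows the clip from above, with strip ends at (330,89) and (327,186). The outer corners of the tail tops are at (292,108), (292,163.5), (371,111) and (367,166).

Run:
```python
from h import *
s=[atz('w3',*p,.08) for p in [(330,88.7),(326.7,186.2)]]; t=[atz('w3',*p,.151) for p in [(292,108.2),(291.7,163.5),(370.7,111),(366.7,166.2)]]
print(np.round(s,4),np.linalg.norm(s[0]-s[1]),np.mean(s,0)); v=s[0]-s[1]; print('strip yaw',np.arctan2(-v[0],v[1]))
print(np.round(t,4),'mean',np.mean(t,0)); w=t[2]+t[3]-t[0]-t[1]; print('width',np.linalg.norm(w)/2,'yaw',np.arctan2(w[1],w[0]))
tri([('w3',292,108.2),('scene0',320,187),('side0',326.6,292.6)])
tri([('w3',366.7,166.2),('scene0',290.6,189),('side0',365.4,292.4)])
tri([('w3',326.7,186.2),('scene0',293.6,205.6),('side0',361.6,334.6)])
tri([('w3',330,88.7),('scene0',318.6,222.4),('side0',331.4,304)])
```

```text
[[ 0.5507 -0.174   0.08  ]
 [ 0.5579 -0.2539  0.08  ]] 0.08020705472799203 [ 0.55428964 -0.21392894  0.08      ]
strip yaw 0.09084392279421552
[[ 0.5271 -0.1958  0.151 ]
 [ 0.5301 -0.2303  0.151 ]
 [ 0.5774 -0.1915  0.151 ]
 [ 0.5805 -0.226   0.151 ]] mean [ 0.55376616 -0.21090219  0.151     ]
width 0.05047424598466893 yaw 0.0852166598788806
[ 0.527  -0.1948  0.1436] res [[0.8, -1.0], [-0.4, -0.1], [-0.8, 0.2]]
[ 0.5802 -0.2257  0.1444] res [[-1.5, -1.6], [-0.6, -0.0], [-0.9, -0.0]]
[ 0.5588 -0.2522  0.0769] res [[1.1, -2.3], [-0.6, -0.2], [-1.2, 0.5]]
[ 0.5498 -0.172   0.0755] res [[-0.8, -2.1], [-0.6, -0.0], [-0.7, 0.2]]
```

Strip length comes out at 80.2 mm, as stated. Clip centre is (0.5538, -0.2109) and its yaw 0.09. I'm moving over it and descending.

Request:
drive_tool(offset=[[0,20,0],[-1,50,0],[-2,72,0],[-2,78,0],[-2,78,-30],[-2,78,-65],[-2,78,-90],[-2,78,-90]], dr=[[0,0,-0.01],[0,0,-0.03],[0,0,-0.03],[0,0,-0.03],[0,0,-0.03],[0,0,-0.03],[0,0,-0.03],[0,0,-0.03]], fingers=0.85)

```text
clock: 7.8
tool_pos: [0.5534, -0.2078, 0.1678]
eef_rot: [-2.114, -2.319, 0.003]
force: [-0.3, -0.3, 0.5]
gripper_width: 0.847
grasp_force: 0.0
```

Request:
drive_tool(offset=[[0,-2,-12],[0,-3,-24],[0,-3,-31],[0,-3,-31],[0,-3,-31]], dr=[[0,0,0],[0,0,0],[0,0,0],[0,0,0],[0,0,0]])

```text
clock: 8.43
tool_pos: [0.5547, -0.2115, 0.1386]
eef_rot: [2.117, 2.321, 0.0]
force: [0.5, -0.3, -1.2]
gripper_width: 0.854
grasp_force: 0.0
```

Request:
drive_tool(offset=[[0,0,0],[0,0,0],[0,0,0],[0,0,0],[0,0,0],[0,0,0]], dr=[[0,0,0],[0,0,0],[0,0,0],[0,0,0],[0,0,0],[0,0,0]], fingers=0.0)

```text
clock: 9.18
tool_pos: [0.5544, -0.2114, 0.1383]
eef_rot: [-2.117, -2.321, 0.0]
force: [-0.0, -0.1, -0.7]
gripper_width: 0.27
grasp_force: 61.7
```

Request:
drive_tool(offset=[[0,0,4],[0,0,12],[0,0,25],[0,0,45],[0,0,70],[0,0,95],[0,0,110],[0,0,110]], dr=[[0,0,0],[0,0,0],[0,0,0],[0,0,0],[0,0,0],[0,0,0],[0,0,0],[0,0,0]])

```text
clock: 10.18
tool_pos: [0.5551, -0.2116, 0.2498]
eef_rot: [2.115, 2.32, 0.003]
force: [0.8, 0.9, -1.5]
gripper_width: 0.275
grasp_force: 61.7
```

Run:
```python
from h import *
s=cap('side','s4'); cap('scene','sc4'); print(s['tool_pos'],s['eef_rot'],s['force'],s['gripper_width'],s['clock'])
def crop(t,X,w,h,s):
    im=cv2.imread(f'pics/{t}.png'); u,v=proj(t,np.array(X)).round().astype(int); x=u-w//2;y=v-h//2
    c=cv2.resize(im[y:y+h,x:x+w],None,fx=s,fy=s,interpolation=cv2.INTER_CUBIC)
    for i in range(0,max(w,h),10):
        cv2.line(c,(i*s,0),(i*s,8),(0,255,0),1); cv2.line(c,(0,i*s),(8,i*s),(0,255,0),1)
        if i%20==0: cv2.putText(c,str(x+i),(i*s,20),0,.4,(0,255,0),1); cv2.putText(c,str(y+i),(10,i*s+4),0,.4,(0,255,0),1)
    return c
X=s['tool_pos']-[0,0,.04]
cv2.imwrite('pics/c5.png',np.hstack([crop('sc4',X,80,100,5),crop('s4',X,80,100,5)]))
for t in('sc4','s4'):
    T=s['tool_pos']; print(t,proj(t,T-[0,0,.003]),proj(t,T-[0,0,.071]))
```

```text
[ 0.5550985  -0.21162545  0.24980174] [2.11530666 2.31973897 0.00252225] [ 0.83396592  0.85786891 -1.5447228 ] 0.27528295687282706 10.175
sc4 [301.78832719 144.66750641] [303.18272011 173.80966385]
s4 [348.3915481  246.65024119] [347.04394469 278.1827813 ]
```

View pics/c5.png

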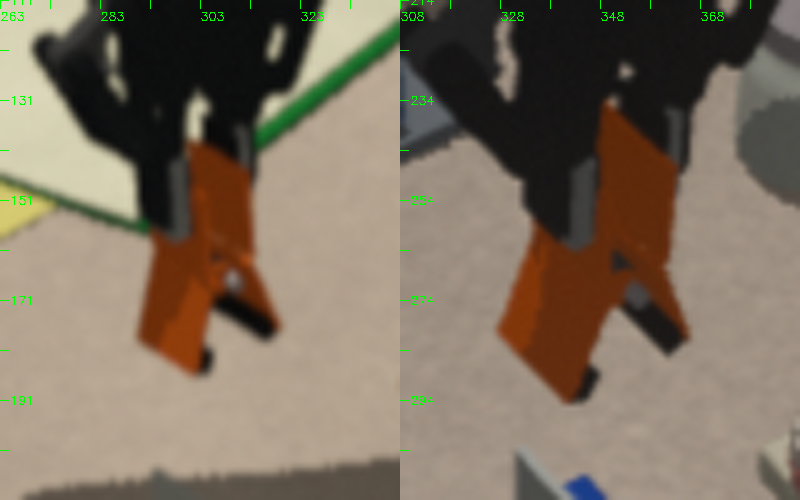

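The clip hangs spread open. Scene-view lower corners of the +x jaw are at (302,186) and (290.6,179), with the axle end at (309.8,167.4). Side-view corners of the -x jaw are at (342.6,294.4) and (327.6,280), with the axle end at (356,273). I'll fit the in-hand offset from these.

Run:
```python
from h import *
from scipy.optimize import least_squares
T=np.array([.5551,-.2116,.2498]); a=.09
Rz=np.array([[np.cos(a),-np.sin(a),0],[np.sin(a),np.cos(a),0],[0,0,1]])
# obs: local pt relative to axle (x with unknown half-outer w)
obs=[('sc4',1,.018,-.040,302,186),('sc4',1,-.018,-.040,290.6,179),('s4',-1,-.018,-.040,342.6,294.4),('s4',-1,.018,-.040,327.6,280),
     ('sc4',0,.021,0,309.8,167.4),('s4',0,-.021,0,356,273)]
def f(p,v=0):
    out=[]
    for t,sx,y,z,u,w in obs:
        X=T+p[:3]+Rz@np.array([sx*p[3],y,z]); out.append(proj(t,X)-[u,w])
    return np.array(out) if v else np.ravel(out)
r=least_squares(f,[0,0,-.031,.018]); print(r.x.round(4)); print(f(r.x,1).round(1).tolist())
# calibration bias of same views using the known strip (0.5543,-.214 yaw .09, z .08) in first pics
for t,y,u,v in [('scene0',-.04,293.6,205.6),('scene0',.04,318.6,222.4),('side0',-.04,361.6,334.6),('side0',.04,331.4,304)]:
    print(t,(proj(t,np.array([.5543,-.214,.08])+Rz@np.array([0,y,0]))-[u,v]).round(1))
```

```text
[ 0.0004  0.0028 -0.0419  0.0207]
[[-0.0, 0.7], [-0.0, 0.2], [-0.2, 0.5], [1.0, 0.3], [0.3, -0.9], [-0.5, -0.7]]
scene0 [-0.8 -1.9]
scene0 [-1.6 -2. ]
side0 [-1.   0.4]
side0 [ 0.3 -0.8]
```

Request:
drive_tool(offset=[[0,10,4],[0,35,10],[0,75,10],[0,120,10],[-1,168,10],[-2,216,10],[-3,264,10],[-4,312,10]], dr=[[0,0,0],[0,0,0],[0,0,0],[0,0,0],[0,0,0],[0,0,0],[0,0,0],[0,0,0]])

```text
clock: 11.28
tool_pos: [0.5496, 0.1029, 0.2579]
eef_rot: [-2.116, -2.321, 0.001]
force: [1.1, 0.9, -0.9]
gripper_width: 0.273
grasp_force: 61.7
```

Request:
drive_tool(offset=[[0,45,0],[0,85,0],[0,120,0],[0,145,0],[0,160,0],[0,167,-2],[0,167,-2],[0,167,-2]], dr=[[0,0,0],[0,0,0],[0,0,0],[0,0,0],[0,0,0],[0,0,0],[0,0,0],[0,0,0]])

```text
clock: 12.28
tool_pos: [0.5508, 0.2661, 0.2564]
eef_rot: [2.119, 2.319, -0.001]
force: [0.2, -0.5, -1.0]
gripper_width: 0.273
grasp_force: 61.7
```

```bash
cat >> h.py <<'E'
def crop(t,X,w,h,s):
    im=cv2.imread(f'pics/{t}.png'); u,v=proj(t,np.array(X)).round().astype(int); x=u-w//2;y=v-h//2
    c=cv2.resize(im[y:y+h,x:x+w],None,fx=s,fy=s,interpolation=cv2.INTER_CUBIC)
    for i in range(0,max(w,h),10):
        cv2.line(c,(i*s,0),(i*s,8),(0,255,0),1); cv2.line(c,(0,i*s),(8,i*s),(0,255,0),1)
        if i%20==0: cv2.putText(c,str(x+i),(i*s,20),0,.4,(0,255,0),1); cv2.putText(c,str(y+i),(10,i*s+4),0,.4,(0,255,0),1)
    return c
E
python3 - <<'E'
from h import *
s=cap('side','s5'); cap('scene','sc5'); cap('wrist','w5'); print(s['tool_pos'],s['eef_rot'],s['force'],s['gripper_width'],s['clock'])
R=cv2.Rodrigues(s['eef_rot'])[0]; print('tool y ang',np.arctan2(R[1,1],R[0,1]),R[:,2])
X=s['tool_pos']-[0,0,.06]
cv2.imwrite('pics/c6.png',np.hstack([crop('sc5',X,80,120,5),crop('s5',X,80,120,5)]))
E
```

```text
[0.55077133 0.26613745 0.25636677] [ 2.11897353e+00  2.31884314e+00 -5.69549148e-04] [ 0.16071323 -0.48293692 -0.96466249] 0.27308579138127076 12.275
tool y ang 0.0900148217651297 [ 5.16744355e-05 -5.38455988e-04 -9.99999854e-01]
```

View pics/c6.png

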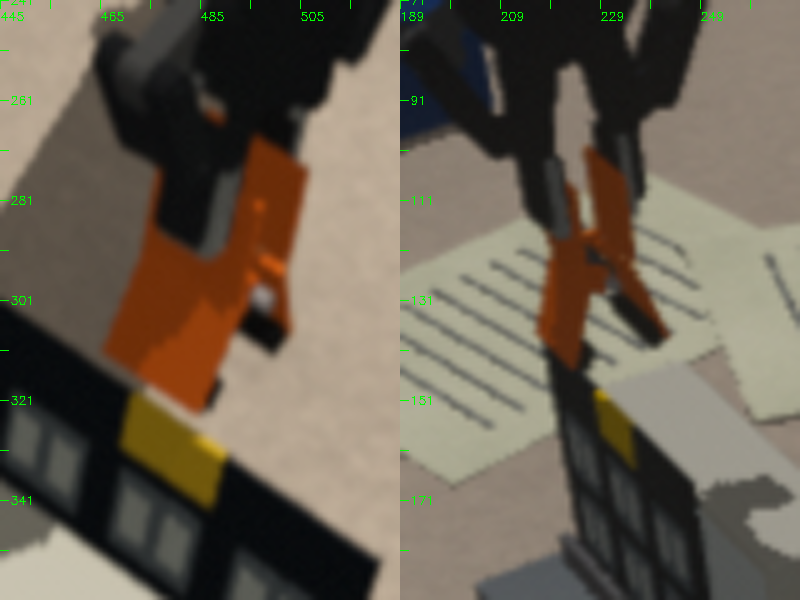

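The clip hangs above the mount. In the scene view its +x jaw corners are at (465.6,311) and (485,323.4) and its axle end at (497.6,300.6). In the side view the -x jaw corners are at (223.6,145) and (216.6,137). I'll fit it relative to the mount in the same views.

Run:
```python
from h import *
from scipy.optimize import least_squares
T=np.array([.5508,.2661,.2564]); a=.09
Rz=np.array([[np.cos(a),-np.sin(a),0],[np.sin(a),np.cos(a),0],[0,0,1]])
obs=[('sc5',1,.018,-.040,485,323.4),('sc5',1,-.018,-.040,465.6,311),('s5',-1,-.018,-.040,223.6,145),('s5',-1,.018,-.040,216.6,137),
     ('sc5',0,.021,0,497.6,300.6)]
film=[('sc5',.075,520.5,353),('sc5',-.075,444.5,301),('sc5',-.018,471.2,319.3),('sc5',.018,490.3,331.8),('s5',-.075,248,167.5),('s5',.075,218,138.7),('s5',.018,228.3,149.2),('s5',-.018,236,156)]
def f(p,v=0,O=obs):
    out=[proj(t,T+p[:3]+Rz@np.array([sx*p[3],y,z]))-[u,w] for t,sx,y,z,u,w in O]
    return np.array(out) if v else np.ravel(out)
def g(p,v=0):
    out=[proj(t,p+Rz@np.array([0,y,0]))-[u,w] for t,y,u,w in film]
    return np.array(out) if v else np.ravel(out)
r=least_squares(f,[0,0,-.035,.018]); rf=least_squares(g,[.55,.268,.142])
print('clip',r.x.round(4),f(r.x,1).round(1).tolist()); print('film',rf.x.round(4),g(rf.x,1).round(1).tolist())
A=T+r.x[:3]; print('axle abs',A.round(4),'tip z',A[2]-.04,'rel film (local)',(Rz.T@(A-rf.x)).round(4))
# TCP bias check: jaws-only
r2=least_squares(lambda p:f(p,0,obs[:4]),[0,0,-.035,.018]); print('jaws only',r2.x.round(4))
```

```text
clip [ 0.0004  0.0019 -0.0386  0.0215] [[-0.5, 0.6], [-0.2, 0.1], [0.9, -0.1], [0.6, 0.8], [1.7, -1.1]]
film [0.5502 0.2677 0.1416] [[0.0, 0.2], [-1.1, -0.2], [-0.1, 0.3], [-0.7, 0.4], [-0.6, 0.3], [-0.9, -0.6], [-0.3, -0.4], [-0.8, -0.1]]
axle abs [0.5512 0.268  0.2178] tip z 0.1777505587210102 rel film (local) [0.001  0.0001 0.0761]
jaws only [-0.0004  0.0022 -0.0376  0.0222]
```

Run:
```python
from h import *
from scipy.optimize import least_squares
T=np.array([.5508,.2661,.2564]); a=.09
Rz=np.array([[np.cos(a),-np.sin(a),0],[np.sin(a),np.cos(a),0],[0,0,1]])
def run(sc,s,T,obs):
    # p: dx,dy,axle z, jaw half-width, jaw z, tail top z ; 
    def f(p):
        out=[]
        for t,k,sx,y,u,w in obs:
            l={'j':[sx*p[3],y,p[4]],'a':[0,y,p[2]],'t':[sx*.0115,y,p[5]]}[k]
            out.append(proj(t,T+[p[0],p[1],0]+Rz@np.array(l))-[u,w])
        return np.ravel(out)
    r=least_squares(f,[0,0,-.035,.018,-.07,.01],x_scale=.01); print(r.x.round(4),f(r.x).round(1).tolist())
run('sc5','s5',T,[('sc5','j',1,.018,485,323.4),('sc5','j',1,-.018,465.6,311),('s5','j',-1,-.018,223.6,145),('s5','j',-1,.018,216.6,137),
 ('sc5','a',0,.021,497.6,300.6),('sc5','t',-1,-.018,495.4,268),('sc5','t',-1,.018,506.6,274.6),('s5','t',1,.018,227,100.6),('s5','t',1,-.018,235,106.6)])
```

```text
[ 0.0004  0.004  -0.0406  0.0225 -0.0769 -0.0004] [0.3, 1.0, 0.6, 0.5, 0.0, -1.2, -0.2, -0.2, 2.5, 0.6, -7.8, -3.4, 1.4, 2.3, -1.9, -0.1, -2.1, 0.4]
```

Request:
drive_tool(offset=[[-1,-1,-4],[-1,-1,-10],[-1,-1,-17],[-1,-1,-24],[-1,-1,-31],[-1,-1,-36],[-1,-1,-39],[-1,-1,-40]], dr=[[0,0,0],[0,0,0],[0,0,0],[0,0,0],[0,0,0],[0,0,0],[0,0,0],[0,0,0]])

```text
clock: 13.42
tool_pos: [0.5495, 0.2666, 0.2162]
eef_rot: [2.117, 2.321, -0.0]
force: [0.3, 0.2, -0.1]
gripper_width: 0.276
grasp_force: 61.7
```

Request:
drive_tool(offset=[[0,0,-3],[0,0,-6],[0,0,-9],[0,0,-10],[0,0,-10],[0,0,-10]], dr=[[0,0,0],[0,0,0],[0,0,0],[0,0,0],[0,0,0],[0,0,0]])

```text
clock: 14.18
tool_pos: [0.5496, 0.2666, 0.2064]
eef_rot: [2.117, 2.321, 0.0]
force: [0.4, 0.1, -0.9]
gripper_width: 0.275
grasp_force: 61.7
```

Run:
```python
from h import *
s=cap('side','s6'); cap('scene','sc6'); print(s['tool_pos'],s['eef_rot'],s['force'],s['gripper_width'],s['clock'])
# orange blob extremes: lower edge of +x jaw (scene) and -x jaw (side), against the same blob before the descent
for t in ('sc5','sc6','s5','s6'):
    im=cv2.imread(f'pics/{t}.png').astype(int); b,g,r=im[...,0],im[...,1],im[...,2]
    m=((r-b>60)&(g<0.62*r)&(r>80)).astype(np.uint8)
    n,l,st,c=cv2.connectedComponentsWithStats(m)
    X=s['tool_pos']-[0,0,.06]; u,v=proj(t,X)
    k=[i for i in range(1,n) if np.hypot(*(c[i]-[u,v]))<60 and st[i,4]>30]
    for i in k:
        ys,xs=np.nonzero(l==i); j=ys.argmax(); q=xs.argmin(); print(t,st[i].tolist(),'low',(xs[j],ys[j]),'left',(xs[q],ys[q]))
def predict(T,x,y,z):
    a=.09; Rz=np.array([[np.cos(a),-np.sin(a),0],[np.sin(a),np.cos(a),0],[0,0,1]]); return T+np.array([.0004,.002,0])+Rz@np.array([x,y,z])
T=s['tool_pos']
print('pred low',proj('sc6',predict(T,.022,.018,-.077)),proj('s6',predict(T,-.022,-.018,-.077)))
```

```text
[0.54955667 0.26663357 0.20641706] [2.11701328e+00 2.32108574e+00 3.67010205e-04] [ 0.35074278  0.0971501  -0.89198196] 0.2748870508882617 14.175
sc5 [466, 269, 40, 54, 979] low (np.int64(482), np.int64(322)) left (np.int64(466), np.int64(309))
sc6 [462, 293, 39, 52, 899] low (np.int64(478), np.int64(344)) left (np.int64(462), np.int64(332))
s5 [217, 101, 23, 43, 335] low (np.int64(223), np.int64(143)) left (np.int64(217), np.int64(134))
s6 [220, 122, 22, 41, 319] low (np.int64(225), np.int64(162)) left (np.int64(220), np.int64(149))
pred low [480.30438571 344.89728046] [226.88417077 163.57392786]
```

```bash
python3 -c "
from bench import env
print(env.close_job())"
```

```text
the job is handed in; nothing more can be done
None
```

I handed the job in at about 14 s: the switch is on, and the clip is held wide open, centred on the mount's yellow mark. By my fit the jaw tips are about 14 mm below the edge (±2 mm), with about 12 mm clearance each side and no contact force felt. I checked this final pose by numbers only, as the picture allowance was used up.

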